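# Close up a row of bearing housings in a loading rack and shut the gate

## Robot

A 6-joint arm with a two-finger parallel gripper is mounted at the origin on the work surface. World frame = base frame: x ahead of the robot, y to its left, z up, the work surface at z = 0. Lengths are in mm, angles in rad, forces in N, time in s.
With the tool pointing down it reaches from about 275 to 750 mm from the base axis. Payload 10.2 kg.
Tool frame: the origin (TCP) lies at the very end of the fingers, on their centre line; the grasp point (between the pads) lies 19 mm behind it (ctrl.grip_depth is the distance from the TCP to the grasp point, in mm); z points along the fingers, x is the direction in which the jaws open and shut, and the axes are right-handed (so a half turn about z gives the same grasp; the last joint's range is limited). The gripper opens to 85 mm and grips with 20 to 120 N. Pads are 22 mm wide; open, the fingers measure 114 mm over their backs; the gripper's body (76 mm by 85 mm) begins 54 mm behind the grasp point. The pads swing forward as they close: fully open they stand 13 mm farther back than shut.
Start: joints at [1.117, 0.313, 1.498, -0, 1.331, -0.223], TCP at [120.11, 511.082, 231.294] pointing down, gripper open.
Joint ranges: [-2.94, 2.94], [-0.97, 2.17], [0.19, 2.56], [-1.23, 4.37], [0.02, 3.11], [-2.88, 2.88]. Speed limits (rad/s): [2.39, 2.39, 3.01, 3.14, 3.14, 3.14].

## Interface

Orientations are given as a unit quaternion [w, x, y, z].
In Python, from rig import ctrl gives the robot as it stands.
- The arm moves only by the tool play_rows, never from a script. Its argument "motion" is a list of rows, each a list of 2 entries, a list of its own where there are three numbers: the shift along the tool's x, y, z in mm, then the turn, a rotation vector about the tool's x, y, z in degrees. A call has 1 to 20 rows; each row shifts and turns the commanded pose from where the row before left it, along the tool's axes as they then stand; what a row does not reach is not made up. A row lasts 1/12 s, in which the tool goes at most 41.7 mm and 7.16 degrees, less where a joint would pass 70% of its speed; a pose out of reach is approached as far as the arm can. A call with a gripper value outside its range is refused whole. "fingers" is the finger opening in mm, from 0 to 85.4, set as the call begins (left out, the last holds). The fingers move at their own pace and stop on an object; "squeeze" is the grip in N (left out, the last holds). Time passes only in rows, so rows that do not move let the fingers close. It gives the time, the measured TCP pose, the force and the opening at its end, in the units of the state.
- ctrl.sense(): the state, without advancing time (a new reading comes with each control period).
- ctrl.capture(name): name is "side" or "top"; returns the picture (400x640x3 uint8, red, green, blue); there is no depth.
- ctrl.get_calibration(name): a dict with "K" (3x3 intrinsics, pixels), "R" (3x3) and "t" (3): a world point X has camera coordinates R X + t. Camera axes: x right, y down, z forward; pixel columns grow to the right and rows downward; lengths in mm; the calibration is good to about 2 mm. A picture is of the moment at which its call begins. get_calibration takes no time and is no camera call.
- ctrl.finish_job(): hands the job in, once; it reports no verdict.
Trained networks look in the newest picture that a camera, given by its name, has taken for a name from the list of things; names that differ only in an ending like _2 or _b are one class to them, and where a whole thing is asked for, a point or a joint stands for the part that bears it (a point fixed in the world has none). Each returns a list of dicts, best first, with "p" (0 to 1); they miss things now and then, are a little off and sometimes report something else, mostly with a low value. They report only what shows in the picture. A call takes as long as a camera call.
- ctrl.spot_in(camera, name): "position" ([column, row] as shares, 0 to 1, of the picture: columns of its width, rows of its height, amid what is visible of it).
The state is a dict: "time_s": time; "joints": joint angles; "dq": joint speeds; "tau": joint torques, N m; "eef_pos": TCP position; "ee_rot": TCP orientation; "force": force on the tool from outside, world axes, zero at the start; "wrist_torque": the same for the moment, N m; "grip_width": opening from 0.0 (shut) to 1.0 (fully open).
Only numpy, scipy, OpenCV 4.12 (cv2) and the standard library are available. Lean on these libraries where they do the work, as an engineer would, in place of code of your own. Each camera call takes 0.05 s, during which the arm holds its last target. There are 200 camera calls.

## Task

Four bushed bearing housings stand in a row in the loading rack, short of its end stop. With the fingertips, push the whole row along the rails as one train, steadily and without lifting, tipping or knocking the housings, until the front one is hard up against the end stop and all are closed up; then push the rack's swing gate round until it is fully across the track behind the last housing. Leave the other things on the bench where they are.

Things in the scene. Friction and masses are not known exactly. Their poses are not given: they have to be found in the camera images.
- rack: Loading rack fixed to the bench: dark steel base 370 x 124 x 10 mm (x -185 to 185, y -72 to 52), two low aluminium rails, steel end stop at one end, open at the other. Origin: bench level, on the track's centre line, midway along; x along the track to the stop, z up. Track floor z = 10 mm; rails at y = 21 to 31 mm either side from x = -167 mm to the stop, tops at z = 22 mm. Housings have 1 mm side play.
- stop_face (a point): Centre of the end stop's face that the front housing must meet: rack x = 150, y = 0, z = 26 mm. The stop is 62 mm wide, its top at z = 46 mm. With the row home the housings' centres lie at rack x = 130, 90, 50 and 10 mm and the rear face of the last at x = -10 mm.
- housing0: Bearing housing: aluminium block 40 x 40 x 32 mm (tall), a brass bush 24 mm across standing 8 mm proud of its top, one rigid loose piece of about 0.14 kg. Origin: centre of its underside; x along the rack to the stop, z up. The front one, nearest the end stop.
- housing1: Bearing housing: aluminium block 40 x 40 x 32 mm (tall), a brass bush 24 mm across standing 8 mm proud of its top, one rigid loose piece of about 0.14 kg. Origin: centre of its underside; x along the rack to the stop, z up. Second from the end stop.
- housing2: Bearing housing: aluminium block 40 x 40 x 32 mm (tall), a brass bush 24 mm across standing 8 mm proud of its top, one rigid loose piece of about 0.14 kg. Origin: centre of its underside; x along the rack to the stop, z up. Third from the end stop.
- housing3: Bearing housing: aluminium block 40 x 40 x 32 mm (tall), a brass bush 24 mm across standing 8 mm proud of its top, one rigid loose piece of about 0.14 kg. Origin: centre of its underside; x along the rack to the stop, z up. Last of the row: push its rear (-x) face, clear of the rails from 22 to 42 mm above the bench. The row starts all but touching; it slides at a few N.
- gate (a joint): Angle of the swing gate (rad) on its upright pivot: 0 = its bar lies alongside the track, outside the rail, pointing away from the end stop; negative = splayed outwards; 1.571 = hard stop, shut across the track. It starts open, between -0.5 and 0.1, turns stiffly (a few N at the knob) and stays where it is left.
- gate_pivot (a point): Gate pivot, on the right of the track looking to the stop (rack x = -22, y = -50 mm), at the underside of the bar, 24 mm above the bench. The flat steel bar is 14 mm wide, 8 mm thick (24 to 32 mm above the bench) and swings over the rail; shut, it lies 5 mm behind the last housing of a row that is home.
- gate_knob (a point): Centre of the top, 62 mm above the bench, of the gate's upright black knob: a round post 14 mm across, 30 mm tall, on the bar's free end, 64 mm from the pivot. At gate angle a it is at rack x = -22 - 64 cos a, y = -50 + 64 sin a (mm). Push its side to swing the gate.
- anvil_plate: Bystander: dark steel press plate, disc 104 mm across, 20 mm thick, lying beyond the end stop. Origin: centre of its underside. Leave it.
- drift: Bystander: stepped steel punch standing upright, 26 mm across at the foot, 75 mm tall. Origin: centre of its underside. Leave it.
- angle: Bystander: olive-painted angle bracket lying ridge up, 100 x 82 x 43 mm. Origin: centre of its underside, x along the ridge. Leave it.
- vblock: Bystander: dark steel V-block, 50 x 50 x 42 mm. Origin: centre of its underside. Leave it.

How it is judged:
By the outcome, as a careful person would: the job done as asked, in the order asked, and still so for the second after the job is handed in, with the robot touching nothing.
It also fails if it takes over 48 s, if anything falls off the work surface, if the arm or the gripper's body presses on something with over 40 N, if the wrist force passes 120 N, or if a joint passes its speed limit or range.

## Working session

There is one attempt and no reset: what is moved stays moved. The work goes in short steps, Python scripts to look and compute and a tool call to move; the robot and the scene stay as the last step left them, time stands still between calls to the robot, and variables do not carry over. Pictures are saved under pics/ and viewed, about 8 in all and at most 12, crops included, and the job is handed in when it is done.

Besides the shell and the picture viewer there is one more tool, called after "Request:" in YAML: its name, and indented under it one key for each argument. play_rows: Moves the arm, as the interface text tells. Its arguments: {"type":"object","properties":{"motion":{"type":"array"},"fingers":{"type":"number"},"squeeze":{"type":"number"}},"required":["motion"]}

```bash
mkdir -p pics; ls; cat > h.py <<'E'
import numpy as np, cv2
from rig import ctrl
def cal(n):
    c=ctrl.get_calibration(n); return [np.array(c[k],float) for k in("K","R","t")]
def proj(n,X):
    K,R,t=cal(n); p=(K@(R@np.atleast_2d(X).T+t.reshape(3,1))); return (p[:2]/p[2]).T
def onz(n,px,z):
    K,R,t=cal(n); C=-R.T@t.ravel(); d=R.T@np.linalg.solve(K,[px[0],px[1],1]); return C+d*(z-C[2])/d[2]
def tri(ps):
    A=np.zeros((3,3));b=np.zeros(3)
    for n,px in ps:
        K,R,t=cal(n); C=-R.T@t.ravel(); d=R.T@np.linalg.solve(K,[px[0],px[1],1]); d/=np.linalg.norm(d)
        P=np.eye(3)-np.outer(d,d);A+=P;b+=P@C
    return np.linalg.solve(A,b)
E
python3 - <<'E'
from h import *
print(ctrl.sense())
for n in("side","top"):
    im=ctrl.capture(n); cv2.imwrite(f"pics/{n}0.png",im[:,:,::-1])
    for k in("rack","housing0","gate","gate_knob","gate_pivot","stop_face","anvil_plate","drift","angle","vblock"):
        try: print(n,k,[(np.round(np.array(d["position"])*[640,400],1).tolist(),round(d["p"],2)) for d in ctrl.spot_in(n,k)[:5]])
        except Exception as e: print(n,k,e)
E
```

```text
pics
{'time_s': 0.0, 'joints': array([ 1.11656639e+00,  3.13436286e-01,  1.49840194e+00,  1.09475402e-05,
        1.33101739e+00, -2.23396738e-01]), 'dq': array([-0.00042378, -0.00035016,  0.00197703, -0.00055851,  0.0001655 ,
       -0.00041094]), 'tau': array([ 1.23557766e-03, -4.12262893e+01, -2.59748483e+01, -1.58913313e-04,
        4.10965935e-03,  1.10784998e-05]), 'eef_pos': array([120.01003558, 510.8448569 , 230.75532633]), 'ee_rot': array([ 2.67933980e-04,  7.83833766e-01,  6.20970392e-01, -5.71846005e-04]), 'force': array([0.72780438, 0.14556364, 0.30605255]), 'wrist_torque': array([0.00654761, 0.02630429, 0.03000646]), 'grip_width': 0.9956445790552616}
side rack [([322.0, 205.8], 0.56)]
side housing0 [([350.0, 168.2], 0.73), ([329.2, 191.5], 0.7), ([361.5, 164.1], 0.6), ([341.4, 178.9], 0.52), ([241.9, 279.5], 0.22)]
side gate [([334.0, 153.7], 0.69)]
side gate_knob [([332.5, 149.6], 0.68), ([265.5, 184.7], 0.41)]
side gate_pivot [([342.6, 177.9], 0.41)]
side stop_face [([326.4, 209.1], 0.57)]
side anvil_plate [([343.8, 177.9], 0.63), ([242.0, 277.8], 0.62)]
side drift [([262.6, 184.0], 0.7), ([327.9, 195.1], 0.57)]
side angle [([388.3, 227.6], 0.9), ([327.7, 193.2], 0.26)]
side vblock [([264.6, 159.1], 0.73)]
top rack [([373.1, 205.8], 0.77), ([348.6, 209.9], 0.72), ([383.9, 121.6], 0.39)]
top housing0 [([406.7, 227.9], 0.92), ([346.2, 211.2], 0.84), ([366.7, 216.1], 0.84), ([385.8, 221.4], 0.75)]
top gate [([405.0, 195.8], 0.54)]
top gate_knob [([371.7, 205.6], 0.28)]
top gate_pivot [([373.3, 205.5], 0.63)]
top stop_face [([373.5, 206.9], 0.79)]
top anvil_plate [([236.8, 158.7], 0.97)]
top drift [([334.8, 140.9], 0.63)]
top angle [([326.8, 277.1], 0.57)]
top vblock [([382.2, 119.6], 0.63)]
```

```bash
python3 - <<'E'
from h import *
a=cv2.imread("pics/top0.png")[60:310,200:500]; cv2.imwrite("pics/topc.png",cv2.resize(a,None,fx=2.4,fy=2.4,interpolation=cv2.INTER_CUBIC))
a=cv2.imread("pics/side0.png")[110:310,200:440]; cv2.imwrite("pics/sidec.png",cv2.resize(a,None,fx=3,fy=3,interpolation=cv2.INTER_CUBIC))
for n in("top","side"):
    K,R,t=cal(n);print(n,(-R.T@t.ravel()).round(),K[0,0])
E
```

```text
top [479. 100. 794.] 383.6047044787229
side [402. 558. 627.] 375.3632784863292
```

View pics/topc.png

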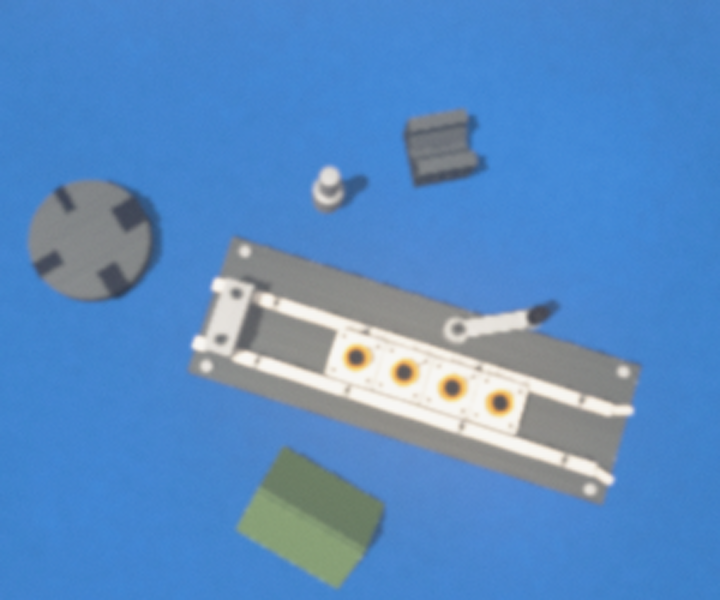

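View pics/sidec.png

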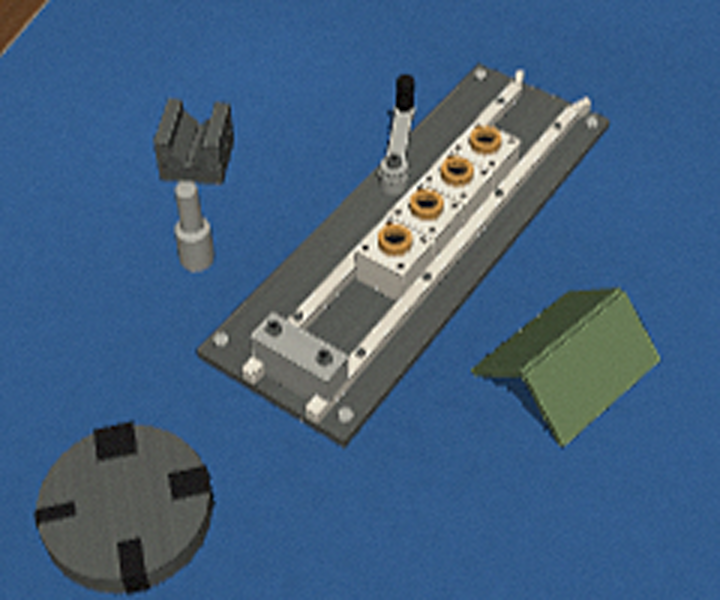

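The top crop shows the rack with the stop at the left end (crop about 230,318), the four bushes from (356,357) to (500,402), and the gate pivot at (456,328) with its knob at (540,313). The side crop agrees: stop at (300,345), bushes (395,238) to (486,138), knob top at (404,80). I'll fit the rack pose from both views.

```bash
cat > fit.py <<'E'
from h import *
from scipy.optimize import least_squares
rp=np.array([[185,-72,10],[-185,-72,10],[-185,52,10],[185,52,10]],float)
T=np.array([[235,237],[640,365],[603,502],[190,372]])/2.4+[200,60]
S=np.array([[198,352],[480,66],[608,122],[345,443]])/3+[200,110]
def w(p,X):
    c,s=np.cos(p[2]),np.sin(p[2]); X=np.atleast_2d(X); return np.c_[p[0]+c*X[:,0]-s*X[:,1],p[1]+s*X[:,0]+c*X[:,1],X[:,2]]
def inv(p,X):
    c,s=np.cos(p[2]),np.sin(p[2]); d=np.asarray(X)-[p[0],p[1],0]; return np.array([c*d[0]+s*d[1],-s*d[0]+c*d[1],d[2]])
E
python3 - <<'E'
from fit import *
g=[onz("top",q,10) for q in T]; m=np.mean(g,0); d=g[0]-g[1]
m0=[m[0],m[1],np.arctan2(d[1],d[0])]
def f(p,v): return np.concatenate([(proj(n,w(p,rp))-P).ravel() for n,P in (("top",T),("side",S)) if n in v])
for v in(["top"],["side"],["top","side"]):
    r=least_squares(f,m0,args=(v,)); print(v,r.x.round(4),np.abs(r.fun).max().round(2),r.fun.round(1))
p=r.x; np.save("p.npy",p)
bt=np.array([[356,357],[404,372],[452,387],[500,402]])/2.4+[200,60]
bs=np.array([[395,238],[427,204],[457,170],[486,138]])/3+[200,110]
for a,b in zip(bt,bs):
    print("bush",inv(p,tri([("top",a),("side",b)])).round(1),inv(p,onz("top",a,50)).round(1),inv(p,onz("side",b,50)).round(1))
# knob, pivot, rear edge
k=inv(p,onz("side",np.array([404,79])/3+[200,110],62)); print("knob side",k.round(1),np.arctan2(k[1]+50,-(k[0]+22)))
k=inv(p,onz("top",np.array([541,313])/2.4+[200,60],55)); print("knob top",k.round(1),np.arctan2(k[1]+50,-(k[0]+22)))
print("pivot",inv(p,onz("top",np.array([456,328])/2.4+[200,60],33)).round(1))
for nm,q,z in(("drift",(328,178),75),("vb",(441,147),42),("anvil",(91,240),20),("angle",(312,515),43)):
    X=onz("top",np.array(q)/2.4+[200,60],z);print(nm,X.round(),inv(p,X).round())
for nm,q in(("x-185",(-185,0,0)),("push start",(-60,0,0)),("end",(-10,0,0)),("stop",(150,0,26))): print(nm,w(p,q).round())
E
```

```text
['top'] [529.8291   4.3818   1.2876] 1.32 [-1.  -0.6  1.3 -0.3  0.7  0.8 -1.  -0.1]
['side'] [527.622   10.5715   1.2866] 1.09 [-0.7  0.1 -0.4 -0.8  1.1 -0.6  0.1  0.5]
['top', 'side'] [529.0151   6.5339   1.288 ] 2.07 [-2.  -0.2  0.3  0.  -0.4  1.2 -2.1  0.3 -0.5 -1.5 -0.6 -1.8  0.7 -1.9
  0.3 -1.4]
bush [51.  -1.2 44.2] [51.3 -0.9 50. ] [55.3  1.8 50. ]
bush [ 9.8 -1.3 42.9] [10.6 -0.9 50. ] [15.5  2.4 50. ]
bush [-31.1  -1.4  43.8] [-30.1  -1.   50. ] [-25.6   1.8  50. ]
bush [-71.9  -1.3  44.5] [-70.6  -1.1  50. ] [-66.8   1.7  50. ]
knob side [-76.2 -77.9  62. ] -0.476077076525858
knob top [-81.3 -80.   55. ] -0.46806165519796505
pivot [-21.7 -50.9  33. ]
drift [685.  82.  75.] [ 116. -129.   75.]
vb [724. -13.  42.] [  35. -193.   42.]
anvil [642. 282.  20.] [296. -31.  20.]
angle [416.  88.  43.] [ 47. 131.  43.]
x-185 [[ 477. -171.    0.]]
push start [[512. -51.   0.]]
end [[526.  -3.   0.]]
stop [[571. 151.  26.]]
```

The two views agree on the rack pose to about 3 mm: (529, 6.5) with yaw 73.8°. The last housing's rear face is near rack x −91, and the gate is at about −0.47 rad. I'll shut the fingers and turn the tool 93° so that tool −y is rack +x and tool x is rack −y. Then I'll go above the open end of the track.

Request:
play_rows:
  motion:
    - [[0,0,0],[0,0,7]]
    - [[0,0,0],[0,0,7]]
    - [[0,0,0],[0,0,7]]
    - [[0,0,0],[0,0,7]]
    - [[0,0,0],[0,0,7]]
    - [[0,0,0],[0,0,7]]
    - [[0,0,0],[0,0,7]]
    - [[0,0,0],[0,0,7]]
    - [[0,0,0],[0,0,7]]
    - [[0,0,0],[0,0,7]]
    - [[0,0,0],[0,0,7]]
    - [[0,0,0],[0,0,7]]
    - [[0,0,0],[0,0,7]]
    - [[0,0,0],[0,0,2]]
  fingers: 0
  squeeze: 60

```text
time_s: 2.27
eef_pos: [120.1, 511.1, 231.3]
ee_rot: [0.0, 0.99, -0.144, 0.0]
force: [-0.3, -0.1, -1.3]
grip_width: -0.003
```

Request:
play_rows:
  motion:
    - [[18,16.5,0],[0,0,0]]
    - [[18,16.5,0],[0,0,0]]
    - [[18,16.5,0],[0,0,0]]
    - [[18,16.5,0],[0,0,0]]
    - [[18,16.5,0],[0,0,0]]
    - [[18,16.5,0],[0,0,0]]
    - [[18,16.5,0],[0,0,0]]
    - [[18,16.5,0],[0,0,0]]
    - [[18,16.5,0],[0,0,0]]
    - [[18,16.5,0],[0,0,0]]
    - [[18,16.5,0],[0,0,0]]
    - [[18,16.5,0],[0,0,0]]
    - [[18,16.5,0],[0,0,0]]
    - [[18,16.5,0],[0,0,0]]
    - [[18,16.5,0],[0,0,0]]

```text
time_s: 3.52
eef_pos: [310.6, 196.9, 231.5]
ee_rot: [-0.0, 0.99, -0.141, 0.0]
force: [-0.1, -0.2, -0.3]
grip_width: -0.001
```

Request:
play_rows:
  motion:
    - [[18,16.5,0],[0,0,0]]
    - [[18,16.5,0],[0,0,0]]
    - [[18,16.5,0],[0,0,0]]
    - [[18,16.5,0],[0,0,0]]
    - [[18,16.5,0],[0,0,0]]
    - [[18,16.5,0],[0,0,0]]
    - [[18,16.5,0],[0,0,0]]
    - [[18,16.5,0],[0,0,0]]
    - [[18,16.5,0],[0,0,0]]
    - [[18,16.5,0],[0,0,0]]
    - [[18,16.5,0],[0,0,0]]
    - [[18,16.5,0],[0,0,0]]
    - [[18,16.5,0],[0,0,0]]
    - [[18,16.5,0],[0,0,0]]
    - [[0,0,0],[0,0,0]]

```text
time_s: 4.77
eef_pos: [489.0, -97.2, 230.9]
ee_rot: [0.0, 0.99, -0.142, 0.0]
force: [-0.3, 0.6, -0.5]
grip_width: 0.001
```

Request:
play_rows:
  motion:
    - [[2.5,3.5,27],[0,0,0]]
    - [[2.5,3.5,27],[0,0,0]]
    - [[2.5,3.5,27],[0,0,0]]
    - [[2,3.5,27],[0,0,0]]
    - [[0,0,27],[0,0,0]]
    - [[0,0,0],[0,0,0]]

```text
time_s: 5.27
eef_pos: [490.3, -109.0, 92.2]
ee_rot: [-0.001, 0.99, -0.141, -0.004]
force: [-0.7, 1.4, 0.3]
grip_width: -0.001
```

```bash
python3 - <<'E'
from fit import *
p=np.load("p.npy"); s=ctrl.sense(); e=s["eef_pos"]; print(e.round(1),inv(p,e).round(1),s["force"].round(1))
ims=[]
for n,(x0,y0) in(("top",(300,130)),("side",(280,100))):
    im=ctrl.capture(n)[:,:,::-1].copy(); q=proj(n,e)[0]; print(n,q.round(1))
    im=im[y0:y0+150,x0:x0+160]; im=cv2.resize(im,None,fx=2.5,fy=2.5,interpolation=cv2.INTER_CUBIC)
    c=tuple(int(v) for v in (q-[x0,y0])*2.5); cv2.drawMarker(im,c,(0,0,255),0,10,1); ims.append(im)
cv2.imwrite("pics/a.png",np.hstack(ims))
E
```

```text
[ 490.3 -109.    92.2] [-121.7    4.9   92.2] [-0.7  1.4  0.3]
top [439.2 238.2]
side [377.5 128.8]
```

View pics/a.png

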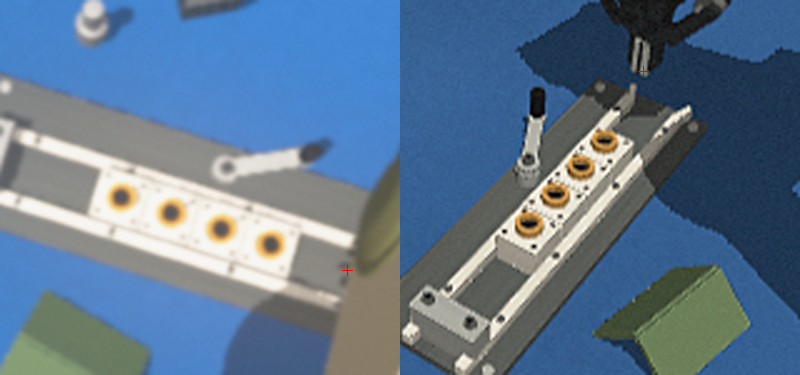

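In the side half of the picture the fingertips (640,75) are within about 2 native px of the projected TCP (643,71). They are over the track behind the last housing, whose bush shows at (604,141). I'll centre the tool, descend and approach slowly.

Request:
play_rows:
  motion:
    - [[2.5,0,15],[0,0,0]]
    - [[2.5,0,15],[0,0,0]]
    - [[0,0,15],[0,0,0]]
    - [[0,0,10],[0,0,0]]
    - [[0,0,0],[0,0,0]]
    - [[0,0,0],[0,0,0]]
    - [[0,0,0],[0,0,0]]

```text
time_s: 5.95
eef_pos: [498.3, -111.9, 42.7]
ee_rot: [0.0, 0.99, -0.141, 0.001]
force: [0.1, -0.1, 0.3]
grip_width: 0.001
```

Request:
play_rows:
  motion:
    - [[-1.5,0,7],[0,0,0]]
    - [[-1.5,0,7],[0,0,0]]
    - [[0,-2,0],[0,0,0]]
    - [[0,-2,0],[0,0,0]]
    - [[0,-2,0],[0,0,0]]
    - [[0,-2,0],[0,0,0]]
    - [[0,-2,0],[0,0,0]]
    - [[0,-1,0],[0,0,0]]
    - [[0,0,0],[0,0,0]]
    - [[0,0,0],[0,0,0]]

```text
time_s: 6.78
eef_pos: [497.9, -100.3, 27.3]
ee_rot: [0.0, 0.99, -0.141, 0.0]
force: [0.1, 0.7, 0.1]
grip_width: -0.003
```

Request:
play_rows:
  motion:
    - [[0,-1,0],[0,0,0]]
    - [[0,-1,0],[0,0,0]]
    - [[0,-1,0],[0,0,0]]
    - [[0,-1,0],[0,0,0]]
    - [[0,-1,0],[0,0,0]]
    - [[0,-0.7,0],[0,0,0]]
    - [[0,-0.7,0],[0,0,0]]
    - [[0,-0.7,0],[0,0,0]]
    - [[0,-0.7,0],[0,0,0]]
    - [[0,-0.7,0],[0,0,0]]

```text
time_s: 7.62
eef_pos: [500.2, -92.1, 27.3]
ee_rot: [0.0, 0.99, -0.141, 0.0]
force: [0.6, -0.1, -0.0]
grip_width: 0.002
```

Request:
play_rows:
  motion:
    - [[0,-0.7,0],[0,0,0]]
    - [[0,-0.7,0],[0,0,0]]
    - [[0,-0.7,0],[0,0,0]]
    - [[0,-0.7,0],[0,0,0]]
    - [[0,-0.7,0],[0,0,0]]

```text
time_s: 8.03
eef_pos: [501.2, -88.8, 27.3]
ee_rot: [0.0, 0.99, -0.141, 0.0]
force: [-0.8, -1.8, -0.5]
grip_width: -0.002
```

Contact came at TCP rack x of about −99. Next is a steady push.

Request:
play_rows:
  motion:
    - [[0,-0.8,0],[0,0,0]]
    - [[0,-0.9,0],[0,0,0]]
    - [[0,-1,0],[0,0,0]]
    - [[0,-1.2,0],[0,0,0]]
    - [[0,-1.2,0],[0,0,0]]
    - [[0,-1.2,0],[0,0,0]]
    - [[0,-1.2,0],[0,0,0]]
    - [[0,-1.2,0],[0,0,0]]
    - [[0,-1.2,0],[0,0,0]]
    - [[0,-1.2,0],[0,0,0]]
    - [[0,-1.2,0],[0,0,0]]
    - [[0,-1.2,0],[0,0,0]]

```text
time_s: 9.03
eef_pos: [505.0, -75.7, 27.3]
ee_rot: [-0.0, 0.99, -0.141, 0.0]
force: [-2.1, -3.2, 1.0]
grip_width: -0.0
```

Request:
play_rows:
  motion:
    - [[0,-1.2,0],[0,0,0]]
    - [[0,-1.2,0],[0,0,0]]
    - [[0,-1.2,0],[0,0,0]]
    - [[0,-1.2,0],[0,0,0]]
    - [[0,-1.2,0],[0,0,0]]
    - [[0,-1.2,0],[0,0,0]]
    - [[0,-1.2,0],[0,0,0]]
    - [[0,-1.2,0],[0,0,0]]
    - [[0,-1.2,0],[0,0,0]]
    - [[0,-1.2,0],[0,0,0]]
    - [[0,-1.2,0],[0,0,0]]
    - [[0,-1.2,0],[0,0,0]]
    - [[0,-1.2,0],[0,0,0]]
    - [[0,-1.2,0],[0,0,0]]
    - [[0,-1.2,0],[0,0,0]]

```text
time_s: 10.28
eef_pos: [510.0, -58.4, 27.3]
ee_rot: [0.0, 0.99, -0.141, 0.0]
force: [-0.8, -3.0, 0.5]
grip_width: -0.001
```

Request:
play_rows:
  motion:
    - [[0,-1.2,0],[0,0,0]]
    - [[0,-1.2,0],[0,0,0]]
    - [[0,-1.2,0],[0,0,0]]
    - [[0,-1.2,0],[0,0,0]]
    - [[0,-1.2,0],[0,0,0]]
    - [[0,-1.2,0],[0,0,0]]
    - [[0,-1.2,0],[0,0,0]]
    - [[0,-1.2,0],[0,0,0]]
    - [[0,-1.2,0],[0,0,0]]
    - [[0,-1.2,0],[0,0,0]]
    - [[0,-1.2,0],[0,0,0]]
    - [[0,-1.2,0],[0,0,0]]
    - [[0,-1.2,0],[0,0,0]]
    - [[0,-1.2,0],[0,0,0]]
    - [[0,-1.2,0],[0,0,0]]
    - [[0,-1.2,0],[0,0,0]]
    - [[0,-1.2,0],[0,0,0]]
    - [[0,-1.2,0],[0,0,0]]
    - [[0,-1.2,0],[0,0,0]]
    - [[0,-1.2,0],[0,0,0]]

```text
time_s: 11.95
eef_pos: [516.7, -35.4, 27.3]
ee_rot: [0.0, 0.99, -0.141, -0.0]
force: [-0.7, -4.0, 0.4]
grip_width: -0.0
```

```bash
python3 - <<'E'
from fit import *
p=np.load("p.npy"); s=ctrl.sense(); e=s["eef_pos"]; print(e.round(1),inv(p,e).round(1),s["force"].round(1))
n="side"; im=ctrl.capture(n)[:,:,::-1]; cv2.imwrite("pics/b.png",cv2.resize(im[120:270,250:420],None,fx=4,fy=4,interpolation=cv2.INTER_CUBIC))
E
```

```text
[516.7 -35.4  27.3] [-43.7   0.1  27.3] [-0.7 -4.   0.4]
```

View pics/b.png

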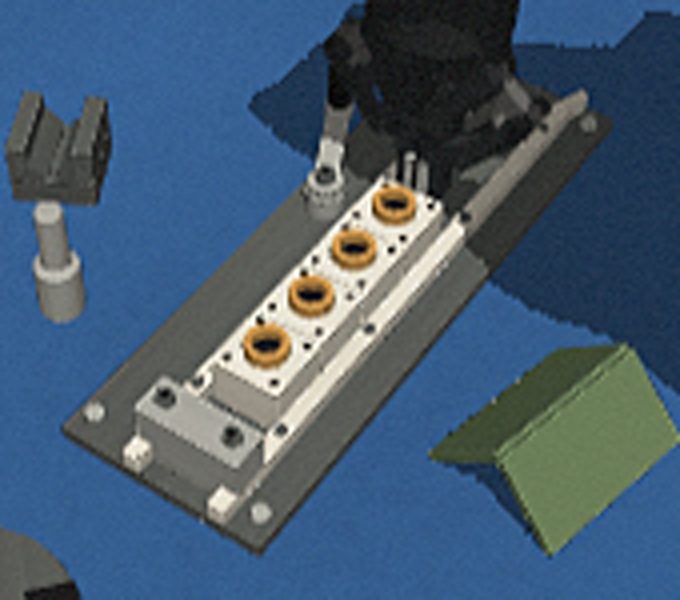

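The picture shows the row upright, touching and centred, with its front edge near (250,395) about 20 mm short of the stop. The fingers are at the rear centre. I'll continue and ease off near the stop.

Request:
play_rows:
  motion:
    - [[0,-1,0],[0,0,0]]
    - [[0,-1,0],[0,0,0]]
    - [[0,-1,0],[0,0,0]]
    - [[0,-1,0],[0,0,0]]
    - [[0,-1,0],[0,0,0]]
    - [[0,-1,0],[0,0,0]]
    - [[0,-1,0],[0,0,0]]
    - [[0,-1,0],[0,0,0]]
    - [[0,-1,0],[0,0,0]]
    - [[0,-1,0],[0,0,0]]
    - [[0,-1,0],[0,0,0]]
    - [[0,-1,0],[0,0,0]]
    - [[0,-1,0],[0,0,0]]
    - [[0,-0.7,0],[0,0,0]]
    - [[0,-0.7,0],[0,0,0]]
    - [[0,-0.5,0],[0,0,0]]

```text
time_s: 13.33
eef_pos: [520.9, -21.1, 27.3]
ee_rot: [0.0, 0.99, -0.141, -0.0]
force: [-0.9, -4.9, 1.2]
grip_width: 0.001
```

Request:
play_rows:
  motion:
    - [[0,-0.5,0],[0,0,0]]
    - [[0,-0.5,0],[0,0,0]]
    - [[0,-0.5,0],[0,0,0]]
    - [[0,-0.5,0],[0,0,0]]

```text
time_s: 13.67
eef_pos: [521.4, -19.2, 27.3]
ee_rot: [0.0, 0.99, -0.141, -0.0]
force: [-0.9, -4.5, 0.6]
grip_width: -0.0
```

Request:
play_rows:
  motion:
    - [[0,-0.5,0],[0,0,0]]
    - [[0,-0.5,0],[0,0,0]]
    - [[0,-0.5,0],[0,0,0]]
    - [[0,-0.5,0],[0,0,0]]

```text
time_s: 14.0
eef_pos: [522.0, -17.3, 27.3]
ee_rot: [0.0, 0.99, -0.141, -0.0]
force: [-1.3, -4.3, 1.4]
grip_width: -0.002
```

Request:
play_rows:
  motion:
    - [[0,-0.5,0],[0,0,0]]
    - [[0,-0.5,0],[0,0,0]]
    - [[0,-0.5,0],[0,0,0]]
    - [[0,-0.5,0],[0,0,0]]

```text
time_s: 14.33
eef_pos: [522.6, -15.4, 27.3]
ee_rot: [0.0, 0.99, -0.141, -0.0]
force: [-0.6, -3.5, 1.7]
grip_width: 0.002
```

Request:
play_rows:
  motion:
    - [[0,-0.5,0],[0,0,0]]
    - [[0,-0.5,0],[0,0,0]]
    - [[0,-0.4,0],[0,0,0]]

```text
time_s: 14.58
eef_pos: [522.9, -14.0, 27.3]
ee_rot: [-0.0, 0.99, -0.141, -0.0]
force: [-1.7, -3.9, 0.4]
grip_width: -0.0
```

Request:
play_rows:
  motion:
    - [[0,-0.4,0],[0,0,0]]
    - [[0,-0.4,0],[0,0,0]]

```text
time_s: 14.75
eef_pos: [523.2, -13.3, 27.3]
ee_rot: [0.0, 0.99, -0.141, 0.0]
force: [-1.7, -3.6, 0.8]
grip_width: -0.001
```

Request:
play_rows:
  motion:
    - [[0,-0.4,0],[0,0,0]]
    - [[0,-0.4,0],[0,0,0]]

```text
time_s: 14.92
eef_pos: [523.4, -12.5, 27.3]
ee_rot: [-0.0, 0.99, -0.141, 0.0]
force: [-1.2, -3.7, 0.3]
grip_width: 0.001
```

Request:
play_rows:
  motion:
    - [[0,-0.4,0],[0,0,0]]
    - [[0,-0.4,0],[0,0,0]]

```text
time_s: 15.08
eef_pos: [523.4, -12.3, 27.3]
ee_rot: [0.001, 0.99, -0.141, -0.0]
force: [-3.6, -10.7, 1.7]
grip_width: 0.0
```

Request:
play_rows:
  motion:
    - [[0,-0.4,0],[0,0,0]]
    - [[0,-0.4,0],[0,0,0]]

```text
time_s: 15.25
eef_pos: [523.5, -12.3, 27.3]
ee_rot: [0.001, 0.99, -0.141, -0.0]
force: [-4.7, -16.0, 2.4]
grip_width: 0.001
```

Request:
play_rows:
  motion:
    - [[0,-0.4,0],[0,0,0]]
    - [[0,-0.4,0],[0,0,0]]

```text
time_s: 15.42
eef_pos: [523.5, -12.2, 27.3]
ee_rot: [0.002, 0.99, -0.141, -0.001]
force: [-7.6, -19.7, 3.4]
grip_width: 0.0
```

The force rose to about 21 N with no further motion, so the row is home against the stop. I'll back off and lift clear.

Request:
play_rows:
  motion:
    - [[0,2,0],[0,0,0]]
    - [[0,2,0],[0,0,0]]
    - [[0,4,0],[0,0,0]]
    - [[0,5,0],[0,0,0]]
    - [[0,5,0],[0,0,0]]
    - [[0,5,0],[0,0,0]]
    - [[0,2,-16],[0,0,0]]
    - [[0,0,-16],[0,0,0]]
    - [[0,0,-16],[0,0,0]]
    - [[0,0,-16],[0,0,0]]
    - [[0,0,0],[0,0,0]]

```text
time_s: 16.33
eef_pos: [518.4, -34.9, 94.0]
ee_rot: [0.0, 0.99, -0.141, 0.002]
force: [0.1, -0.1, -0.6]
grip_width: 0.002
```

Request:
play_rows:
  motion:
    - [[13,0,0],[0,0,0]]
    - [[13,0,0],[0,0,0]]
    - [[13,0,0],[0,0,0]]
    - [[13,0,0],[0,0,0]]
    - [[13,0,0],[0,0,0]]
    - [[13,0,0],[0,0,0]]
    - [[13,0,0],[0,0,0]]
    - [[15,0,0],[0,0,0]]
    - [[0,0,0],[0,0,0]]

```text
time_s: 17.08
eef_pos: [620.0, -64.7, 90.1]
ee_rot: [0.0, 0.99, -0.141, 0.0]
force: [0.6, -0.3, 0.0]
grip_width: 0.003
```

Request:
play_rows:
  motion:
    - [[0,0,0],[0,0,-6.5]]
    - [[0,0,0],[0,0,-6.5]]
    - [[0,0,0],[0,0,-6.5]]
    - [[0,0,0],[0,0,-6.5]]
    - [[0,0,0],[0,0,-6.5]]
    - [[0,0,0],[0,0,-6.5]]
    - [[0,0,0],[0,0,-6.5]]
    - [[0,0,0],[0,0,-6.5]]
    - [[0,0,0],[0,0,-6.5]]
    - [[0,0,0],[0,0,-6.5]]
    - [[0,0,0],[0,0,-6.5]]
    - [[0,0,0],[0,0,-6.5]]
    - [[0,0,0],[0,0,-6.5]]
    - [[0,0,0],[0,0,-6.5]]
    - [[0,0,0],[0,0,-6.5]]
    - [[0,0,0],[0,0,-6.5]]
    - [[0,0,0],[0,0,-6.5]]
    - [[0,0,0],[0,0,-6.5]]
    - [[0,0,0],[0,0,0]]
    - [[0,0,0],[0,0,0]]

```text
time_s: 18.75
eef_pos: [618.2, -63.8, 90.7]
ee_rot: [-0.0, 0.639, 0.769, -0.0]
force: [-0.9, -0.2, 0.2]
grip_width: 0.002
```

```bash
python3 - <<'E'
from fit import *
from scipy.spatial.transform import Rotation as Ro
p=np.load("p.npy"); s=ctrl.sense(); e=s["eef_pos"]; q=s["ee_rot"]; R=Ro.from_quat(q[[1,2,3,0]]).as_matrix()
print(e.round(1),inv(p,e).round(1),s["force"].round(1),s["joints"].round(2)); print("push dir rack deg",np.degrees(np.arctan2(-R[1,1],-R[0,1])-p[2]).round(1))
ims=[]
for n,(x0,y0) in(("top",(290,130)),("side",(230,100))):
    im=ctrl.capture(n)[:,:,::-1]; ims.append(cv2.resize(im[y0:y0+170,x0:x0+170],None,fx=2.35,fy=2.35,interpolation=cv2.INTER_CUBIC))
cv2.imwrite("pics/c.png",np.hstack(ims))
for n in("top","side"):
  print(n,[(np.round(np.array(d["position"])*[640,400],1).tolist(),round(d["p"],2)) for d in ctrl.spot_in(n,"housing0")[:5]])
E
```

```text
[618.2 -63.8  90.7] [ -42.6 -105.3   90.7] [-0.9 -0.2  0.2] [-0.29  0.65  1.35  0.    1.13 -2.05]
push dir rack deg -243.2
top [([310.4, 200.6], 0.86), ([368.7, 216.4], 0.86), ([351.1, 208.9], 0.84), ([330.9, 202.9], 0.83), ([344.1, 196.8], 0.15)]
side [([317.5, 203.4], 0.85), ([310.9, 217.5], 0.84), ([332.4, 190.0], 0.8), ([344.5, 182.2], 0.53)]
```

View pics/c.png

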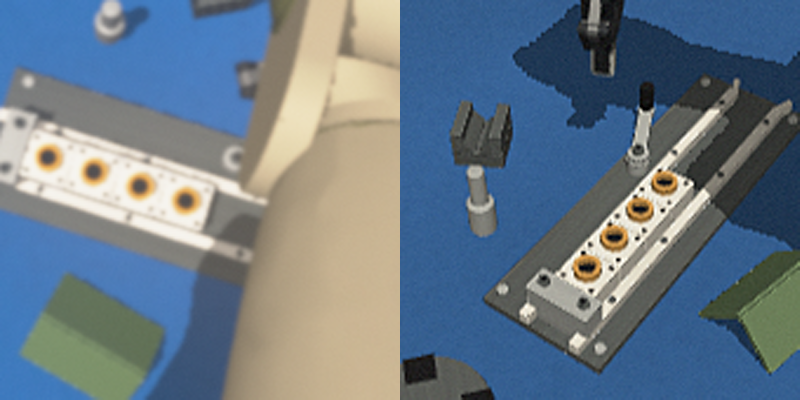

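The picture shows the row home: all four bushes are closed up behind the stop, and the gate and bystanders are untouched. I'll move to the knob's radius, descend and approach it along the tangent.

Request:
play_rows:
  motion:
    - [[-7,0,0],[0,0,0]]
    - [[-7,0,0],[0,0,0]]
    - [[-5.5,0,0],[0,0,0]]
    - [[0,0,12],[0,0,0]]
    - [[0,0,12],[0,0,0]]
    - [[0,0,12],[0,0,0]]
    - [[0,0,12],[0,0,0]]
    - [[0,0,0],[0,0,0]]
    - [[0,-3,0],[0,0,0]]
    - [[0,-3,0],[0,0,0]]
    - [[0,-3,0],[0,0,0]]
    - [[0,-3,0],[0,0,0]]
    - [[0,-2,0],[0,0,0]]
    - [[0,0,0],[0,0,0]]

```text
time_s: 20.12
eef_pos: [608.5, -85.8, 43.7]
ee_rot: [0.0, 0.638, 0.77, 0.0]
force: [0.9, -0.4, 0.3]
grip_width: -0.001
```

Request:
play_rows:
  motion:
    - [[0,-1,0],[0,0,0]]
    - [[0,-1,0],[0,0,0]]
    - [[0,-1,0],[0,0,0]]
    - [[0,-1,0],[0,0,0]]
    - [[0,-1,0],[0,0,0]]

```text
time_s: 20.53
eef_pos: [603.7, -86.6, 43.3]
ee_rot: [-0.0, 0.638, 0.77, -0.0]
force: [0.4, 0.5, -0.1]
grip_width: -0.001
```

```bash
cat > st.py <<'E'
from fit import *
from scipy.spatial.transform import Rotation as Ro
p=np.load("p.npy"); s=ctrl.sense(); e=s["eef_pos"]; q=s["ee_rot"]; R=Ro.from_quat(q[[1,2,3,0]]).as_matrix()
rk=inv(p,e)-[1.5,0,0]; print("t",s["time_s"],e.round(1),"rack",rk.round(1),"F",s["force"].round(1),"Ftool",(R.T@s["force"]).round(1)); print("push dir",np.degrees(np.arctan2(-R[1,1],-R[0,1])-p[2]).round(1))
u=R[:,0]; piv=w(p,[-20.5,-50,24])[0]; d=(piv-e); print("pivot in tool xy",(R.T@d)[:2].round(1))
E
python3 st.py
```

```text
t 20.5333 [603.7 -86.6  43.3] rack [-70.  -97.7  43.3] F [ 0.4  0.5 -0.1] Ftool [0.4 0.5 0.1]
push dir -243.0
pivot in tool xy [ 64.5 -20.7]
```

Request:
play_rows:
  motion:
    - [[0,-0.8,0],[0,0,0]]
    - [[0,-0.8,0],[0,0,0]]
    - [[0,-0.8,0],[0,0,0]]
    - [[0,-0.8,0],[0,0,0]]
    - [[0,-0.8,0],[0,0,0]]

```text
time_s: 20.95
eef_pos: [599.8, -87.3, 43.3]
ee_rot: [-0.0, 0.638, 0.77, 0.0]
force: [1.1, 0.3, -0.8]
grip_width: 0.003
```

Request:
play_rows:
  motion:
    - [[-0.9,-3.4,0],[0,0,3]]
    - [[-0.9,-3.4,0],[0,0,3]]
    - [[-0.9,-3.4,0],[0,0,3]]

```text
time_s: 21.2
eef_pos: [590.2, -91.3, 43.3]
ee_rot: [0.0, 0.697, 0.717, 0.0]
force: [2.2, 0.6, 0.5]
grip_width: 0.003
```

```bash
python3 st.py
```

```text
t 21.2 [590.2 -91.3  43.3] rack [-78.4 -86.1  43.3] F [2.2 0.6 0.5] Ftool [ 0.5  2.2 -0.5]
push dir -252.2
pivot in tool xy [ 64.7 -17.1]
```

Contact is made at about 2 N and the pivot geometry is consistent. I'll continue round the arc.

Request:
play_rows:
  motion:
    - [[-0.9,-3.4,0],[0,0,3]]
    - [[-0.9,-3.4,0],[0,0,3]]
    - [[-0.9,-3.4,0],[0,0,3]]
    - [[-0.9,-3.4,0],[0,0,3]]
    - [[-0.9,-3.4,0],[0,0,3]]
    - [[-0.9,-3.4,0],[0,0,3]]
    - [[-0.9,-3.4,0],[0,0,3]]
    - [[-0.9,-3.4,0],[0,0,3]]
    - [[-0.9,-3.4,0],[0,0,3]]
    - [[-0.9,-3.4,0],[0,0,3]]

```text
time_s: 22.03
eef_pos: [555.6, -93.3, 43.5]
ee_rot: [0.0, 0.859, 0.512, 0.0]
force: [1.8, -0.2, -0.1]
grip_width: -0.003
```

```bash
python3 st.py
```

```text
t 22.0333 [555.6 -93.3  43.5] rack [-89.9 -53.4  43.5] F [ 1.8 -0.2 -0.1] Ftool [0.7 1.7 0.1]
push dir 77.8
pivot in tool xy [ 65.7 -17.7]
```

Request:
play_rows:
  motion:
    - [[-0.8,-3.4,0],[0,0,3]]
    - [[-0.8,-3.4,0],[0,0,3]]
    - [[-0.8,-3.4,0],[0,0,3]]
    - [[-0.8,-3.4,0],[0,0,3]]
    - [[-0.8,-3.4,0],[0,0,3]]
    - [[-0.8,-3.4,0],[0,0,3]]
    - [[-0.8,-3.4,0],[0,0,3]]
    - [[-0.8,-3.4,0],[0,0,3]]
    - [[-0.8,-3.4,0],[0,0,3]]
    - [[-0.8,-3.4,0],[0,0,3]]
    - [[-0.8,-3.4,0],[0,0,3]]
    - [[-0.8,-3.4,0],[0,0,3]]
    - [[-0.8,-3.4,0],[0,0,3]]
    - [[-0.8,-3.4,0],[0,0,3]]
    - [[-0.8,-3.4,0],[0,0,3]]
    - [[-0.8,-3.4,0],[0,0,3]]
    - [[-0.8,-3.4,0],[0,0,3]]
    - [[-0.8,-3.4,0],[0,0,3]]

```text
time_s: 23.53
eef_pos: [509.2, -54.0, 43.4]
ee_rot: [0.0, 0.998, 0.067, -0.0]
force: [0.0, -1.6, 0.4]
grip_width: -0.001
```

```bash
python3 st.py
```

```text
t 23.5333 [509.2 -54.   43.4] rack [-65.2   2.1  43.4] F [ 0.  -1.6  0.4] Ftool [-0.2  1.5 -0.4]
push dir 23.8
pivot in tool xy [ 65.1 -18.4]
```

Request:
play_rows:
  motion:
    - [[-0.8,-3.4,0],[0,0,3]]
    - [[-0.8,-3.4,0],[0,0,3]]
    - [[-0.8,-3.4,0],[0,0,3]]
    - [[-0.8,-3.4,0],[0,0,3]]
    - [[-0.8,-3.4,0],[0,0,3]]
    - [[-0.8,-3.4,0],[0,0,3]]

```text
time_s: 24.03
eef_pos: [504.2, -33.6, 43.3]
ee_rot: [0.0, 0.996, -0.09, -0.0]
force: [-1.7, -1.3, 0.5]
grip_width: 0.001
```

Request:
play_rows:
  motion:
    - [[-0.3,-1.1,0],[0,0,1]]
    - [[-0.3,-1.1,0],[0,0,1]]
    - [[-0.3,-1.1,0],[0,0,1]]

```text
time_s: 24.28
eef_pos: [504.2, -30.2, 43.3]
ee_rot: [0.0, 0.993, -0.115, -0.0]
force: [-1.2, -0.9, 0.1]
grip_width: -0.0
```

```bash
python3 st.py
```

```text
t 24.2833 [504.2 -30.2  43.3] rack [-43.8  13.6  43.3] F [-1.2 -0.9  0.1] Ftool [-0.9  1.2 -0.1]
push dir 3.0
pivot in tool xy [ 64.6 -18.5]
```

Request:
play_rows:
  motion:
    - [[-0.3,-1.1,0],[0,0,1]]
    - [[-0.3,-1.1,0],[0,0,1]]
    - [[-0.2,-0.8,0],[0,0,1]]

```text
time_s: 24.53
eef_pos: [504.2, -27.0, 43.3]
ee_rot: [0.0, 0.99, -0.142, -0.0]
force: [-1.0, -1.0, 0.4]
grip_width: -0.002
```

Request:
play_rows:
  motion:
    - [[0,-0.5,0],[0,0,0]]
    - [[0,-0.5,0],[0,0,0]]

```text
time_s: 24.7
eef_pos: [504.4, -26.4, 43.3]
ee_rot: [0.0, 0.99, -0.141, -0.0]
force: [-3.1, -5.5, 0.5]
grip_width: 0.002
```

Request:
play_rows:
  motion:
    - [[0,-0.5,0],[0,0,0]]
    - [[0,-0.5,0],[0,0,0]]

```text
time_s: 24.87
eef_pos: [504.4, -26.1, 43.3]
ee_rot: [0.001, 0.99, -0.141, -0.0]
force: [-4.4, -10.9, 1.2]
grip_width: 0.002
```

Request:
play_rows:
  motion:
    - [[0,-0.5,0],[0,0,0]]
    - [[0,-0.5,0],[0,0,0]]

```text
time_s: 25.03
eef_pos: [504.5, -25.9, 43.3]
ee_rot: [0.002, 0.99, -0.141, -0.001]
force: [-7.1, -16.0, 1.7]
grip_width: -0.001
```

Request:
play_rows:
  motion:
    - [[0,2,0],[0,0,0]]
    - [[0,3,0],[0,0,0]]
    - [[0,5,0],[0,0,0]]
    - [[0,5,0],[0,0,0]]
    - [[0,5,0],[0,0,0]]
    - [[0,5,0],[0,0,0]]
    - [[0,0,-20],[0,0,0]]
    - [[0,0,-20],[0,0,0]]
    - [[0,0,-20],[0,0,0]]
    - [[0,15,-20],[0,0,0]]
    - [[0,20,-20],[0,0,0]]
    - [[0,20,-20],[0,0,0]]
    - [[0,20,0],[0,0,0]]
    - [[0,20,0],[0,0,0]]
    - [[0,20,0],[0,0,0]]
    - [[0,20,0],[0,0,0]]
    - [[0,0,0],[0,0,0]]
    - [[0,0,0],[0,0,0]]

```text
time_s: 26.53
eef_pos: [460.0, -178.5, 163.2]
ee_rot: [-0.0, 0.99, -0.142, -0.0]
force: [-1.4, 0.3, 0.1]
grip_width: -0.003
```

```bash
python3 st.py; python3 - <<'E'
from fit import *
p=np.load("p.npy"); ims=[]
for n,(x0,y0) in(("top",(270,110)),("side",(230,100))):
    im=ctrl.capture(n)[:,:,::-1]; ims.append(cv2.resize(im[y0:y0+170,x0:x0+170],None,fx=2.35,fy=2.35,interpolation=cv2.INTER_CUBIC))
    for k in("gate_knob","housing0"):
        for d in ctrl.spot_in(n,k)[:4]:
            px=np.array(d["position"])*[640,400]; print(n,k,px.round(1),round(d["p"],2),inv(p,onz(n,px,62 if k=="gate_knob" else 46)).round(1))
cv2.imwrite("pics/d.png",np.hstack(ims))
E
```

```text
t 26.5333 [ 460.  -178.5  163.2] rack [-198.4   14.6  163.2] F [-1.4  0.3  0.1] Ftool [-1.4  0.1 -0.1]
push dir -0.1
pivot in tool xy [  64.3 -176.5]
top gate_knob [383.9 209.9] 0.69 [-14.  -18.1  62. ]
top housing0 [349.8 210. ] 0.88 [47.7  0.2 46. ]
top housing0 [306.7 200.2] 0.72 [134.1   7.3  46. ]
top housing0 [330.  201.7] 0.72 [89.6 -3.7 46. ]
top housing0 [369.1 218. ] 0.55 [ 7.1  3.8 46. ]
side gate_knob [341.5 168.3] 0.71 [ 2.6 -8.7 62. ]
side housing0 [311.1 215.3] 0.73 [132.1   4.8  46. ]
side housing0 [341.8 181.4] 0.73 [21.2  4.9 46. ]
side housing0 [319.9 201.2] 0.61 [92.7 -1.8 46. ]
side housing0 [332.4 190.2] 0.58 [53.4  2.5 46. ]
```

View pics/d.png

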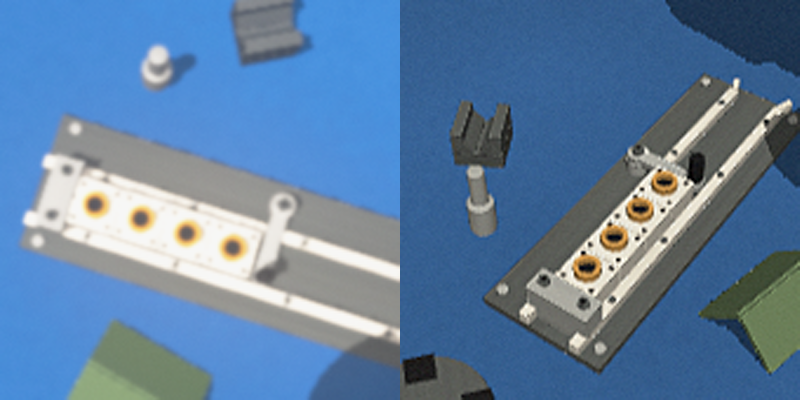

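The final pictures show the four housings upright and closed up against the stop. The gate bar lies square across the track behind the last one, from pivot (283,203) to knob (270,268) in the top half. The bystanders are where they were and the tool is clear.

```bash
python3 -c "
from rig import ctrl
print(ctrl.finish_job())"
```

```text
the job is handed in; nothing more can be done
None
```

The row is pushed home against the end stop and the gate is shut across the track behind it. I handed the job in at about 27 s of the 48 s allowed.

- **Row:** I pushed the four housings as one train with the shut fingertips, at about 4–5 N. At the end stop the force rose to about 21 N with no further movement. Pictures afterwards show them upright and closed up against the stop.
- **Gate:** I pushed the knob round its arc at about 2 N. At the end the force rose to about 17 N with almost no further movement. The fingertips were then at rack x ≈ −40, where a shut gate should put them. The last picture shows the bar across the track behind the last housing.
- **End state:** The arm is well clear and its force reading was about 1 N. The bystanders in the last picture look unmoved; the press plate and angle bracket are only partly in it.

**Checks that disagreed:**
- The top and side cameras differed by up to about 6 mm on the rack's position, so I relied on touch for the end positions.
- The network's fixes on the knob after shutting were poor: x −14 and +3, y −18 and −9, where −22 and 14 were expected. I set them aside in favour of the contact force and the pictures.
- A pivot-to-knob line measured off the top picture came out about 6° from square, which I put down to the knob's height. The bar itself measured within about 2°.

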